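# Clamp an engraving cutter and hold its toolholder seated in the tool presetter

## Robot

A 6-joint arm with a two-finger parallel gripper is mounted at the origin on the work surface; the furniture and walls round the work are solid. World frame = base frame: x ahead of the robot, y to its left, z up, the work surface at z = 0. Lengths are in m, angles in rad, forces in N, time in s.
With the tool pointing down it reaches from about 0.3 to 0.75 m from the base axis. Payload 8.5 kg.
Tool frame: the origin (TCP) lies midway between the tips of the shut fingers; the grasp point (between the pads) lies 19 mm behind it; z points along the fingers, x is the direction in which the jaws open and shut, and the axes are right-handed (so a half turn about z gives the same grasp; the last joint's range is limited). The gripper opens to 85 mm and grips with 20 to 120 N. Pads are 22 mm wide; open, the fingers measure 114 mm over their backs; the gripper's body (76 mm by 85 mm) begins 54 mm behind the grasp point. The pads swing forward as they close: fully open they stand 13 mm farther back than shut.
Start: joints at [0.962, 0.381, 1.297, -0, 1.464, -0.215], TCP at [0.211, 0.508, 0.231] pointing down, gripper open.
Joint ranges: [-3.11, 3.11], [-0.89, 2.33], [0.22, 2.48], [-1.42, 4.56], [0.17, 2.85], [-2.88, 2.88]. Speed limits (rad/s): [2.39, 2.39, 3.14, 3.14, 3.14, 3.14].

## Interface

Orientations are given as a unit quaternion [w, x, y, z].
In Python, from workcell import r gives the robot as it stands. The module is installed in compiled form; this text tells all that it offers.
- The arm moves only by the tool carry_out, never from a script. Its argument "moves" is text: rows parted by semicolons, each of 7 numbers parted by spaces: the turn, a rotation vector about the world's x, y, z in rad, then the shift along the world's x, y, z in mm, then the finger opening in mm, from 0 to 85.4. In form: wx wy wz dx dy dz claw; .... A call has 1 to 12 rows; each row is the pose to reach, as a shift and turn from the pose measured when the call began; what a row does not reach only later rows make up. A row lasts 1/10 s, in which the tool goes at most 50 mm and 8.59 degrees, less where a joint would pass 70% of its speed; a pose out of reach is approached as far as the arm can. A call with a gripper value outside its range is refused whole. The fingers move at their own pace and stop on an object; "squeeze" is the grip in N (left out, the last holds). Time passes only in rows, so rows that repeat a pose let the fingers close. It gives the time, the measured TCP pose, the force and the opening at its end, in the units of the state.
- r.sense(): the state, without advancing time (a new reading comes with each control period).
- r.camera(name): name is "scene" or "top"; returns a dict with "pixels" (420x560x3 uint8, red, green, blue), "fx", "fy", "cx", "cy" (pixels), "R" (3x3) and "t" (3): a world point X has camera coordinates R X + t. Camera axes: x right, y down, z forward; pixel columns grow to the right and rows downward; lengths in m; the calibration is good to about 2 mm. A picture is of the moment at which its call begins. There is no depth.
- r.hand_in(): hands the job in, once; it reports no verdict.
Trained networks look in a picture, given as the dict that the camera call returned (one of the last four; its "shot" number tells which), for a name from the list of things; names that differ only in an ending like _2 or _b are one class to them, and where a whole thing is asked for, a point or a joint stands for the part that bears it (a point fixed in the world has none). Each returns a list of dicts, best first, with "score" (0 to 1); they miss things now and then, are a little off and sometimes report something else, mostly with a low value. They report only what shows in the picture. A call takes as long as a camera call. They do not tell look-alikes from the thing itself.
- r.silhouettes(query, picture): "region" (420x560 bool, what is visible of it) and "location" ([row, column] in pixels, amid what is visible of it).
The state is a dict: "time": time; "joints": joint angles; "dq": joint speeds; "tau": joint torques, N m; "tool_pos": TCP position; "tcp_rot": TCP orientation; "wrist_force": force on the tool from outside, world axes, zero at the start; "ft_torque": the same for the moment, N m; "finger_gap": finger opening in m.
Only numpy, scipy, OpenCV 4.12 (cv2) and the standard library are available. Lean on these libraries where they do the work, as an engineer would, in place of code of your own. Each camera call takes 0.05 s, during which the arm holds its last target.

## Task

Set up the engraving cutter for measuring: while the toolholder stands in its aluminium stand, turn its knurled chuck sleeve clockwise until the three jaws are fully tight on the loose cutter. Then lift the toolholder out, push its bayonet tail fully home in the presetter's spindle against the spring, and twist it clockwise about a quarter turn to the stop. The spindle has no catch, so finish while holding it there, still gripped, flange pressed flush on the spindle face and twisted to the stop, without letting go; do not disturb the other things on the desk.

Things in the scene. Friction and masses are not known exactly. Their poses are not given: they have to be found in the camera images.
- toolholder: upright steel toolholder, about 0.3 kg. Origin: centre of its tail's underside, z up. Mm above that: tail 20 diameter, 0 to 26, with two lugs along own +x and -x (6 wide, at 9 to 15, 29 over both); flange 40 diameter, 26 to 31; hexagon 40 across flats, 31 to 57, flats facing own +x and every 60 degrees; chuck sleeve 30 diameter, 58 to 81; jaws to 84; cutter point at 95
- hexagon (a point): centre of the toolholder's hexagon, 44 mm above the toolholder's origin, axes as the toolholder's; at the start the tail stands in the stand's pocket, flange resting on the stand, and keyways there stop it from turning (about 0.12 rad of play either way)
- flange_face (a point): centre of the underside of the toolholder's flange, 26 mm above the toolholder's origin; this face must sit flush on the spindle face
- chuck_sleeve (a joint): dark knurled round sleeve (30 mm diameter, middle 70 mm above the toolholder's origin): 0 = jaws open, grows clockwise seen from above. Starts at 0 to 0.25 rad, jaws meet the cutter at about 0.87, the sleeve stops dead, fully tight, at 1.2; takes 0.12 N m and stays where it is left
- jaw0: one of the chuck's three small steel jaws, driven together by the sleeve; origin at the toolholder's origin
- jaw1: second jaw of the chuck; origin at the toolholder's origin
- jaw2: third jaw of the chuck; origin at the toolholder's origin
- cutter: loose pointed steel engraving cutter, 6 mm shank, 38 mm long, standing point up in the open chuck, 11 mm of it above the jaws; origin at the centre of its foot, 57 mm above the toolholder's origin, z along it
- stand: fixed aluminium block, 60 x 122 mm, 32 mm high, with the toolholder's pocket and, 59 to 87 mm from the pocket's axis towards own -y, spare cutters showing up to 12 mm. Origin: on the table under the pocket's axis; the pocket's two keyways lie along own x
- presetter: fixed tool presetter: grey base 92 x 222 mm; round spindle housing (66 mm diameter, face 50 mm above the table); towards own +y, 150 mm from the spindle axis, a column 152 mm high with a camera, its lens 99 mm from the axis. Origin: on the table under the spindle axis. Bore 23 mm with two lug keyways, 9 mm wide, along own +x and -x
- spindle_face (a point): centre of the spindle's mouth, 50 mm above the table, axes as the presetter's. The tail goes in with toolholder x along this x, either way round. A spring ejector meets the tail 10 mm before home (6 N, rising to 11 N). From 3 mm above flush down, the lugs are under the 8 mm lip and can be twisted, clockwise seen from above only
- cam_ring (a joint): brass cam ring in the spindle, turned clockwise by the lugs: 0 = rest, 1.22 rad = stop. The lugs meet it after about 0.17 rad, so the whole twist is about 1.4 rad (0.1 more or less). Its spring resists with 0.14 to 0.37 N m and turns the toolholder back if let go; then the ejector lifts it off the face
- steel_dish: small round steel dish, 86 mm wide, 16 high; a bystander, origin under its centre
- ring_box: dark red ring box, 60 x 52 x 42 mm; a bystander, origin under its centre
- weight_200: brass balance weight with a knob, 30 mm wide, 34 high; a bystander, origin under its centre
- acid_18: white dropper bottle with a green cap, 31 mm wide, 84 high; a bystander, origin under its centre
There are look-alikes about, which are no part of the job. What is shaped like the toolholder but blue or orange is not meant.

How it is judged:
On the way, in this order (a step that is already met when the one before it is completed fails the run):
1. the chuck's jaws are tight on the cutter, with the toolholder still in the stand (value of joint chuck_sleeve above 1.08 rad and contact force between each of jaw0, jaw1, jaw2 and cutter above 3 N and distance between toolholder and stand below 0.012 m), for 0.2 s.
2. the toolholder's tail is pushed down in the presetter's spindle, flange less than 4 mm off its face (horizontal distance between flange_face and spindle_face below 0.003 m and z of flange_face in the frame of spindle_face below 0.004 m).
At the end, for the whole second after the job is handed in: Chuck tight: sleeve past 1.08 rad, each jaw over 3 N, cutter down in it. Toolholder in the spindle: upright within 0.05 rad, on axis within 3 mm, flange within 1.5 mm of the face, twisted over 1.15 rad, cam ring past 1.0 rad, at rest, and still held by the fingers (over 4 N) (value of joint chuck_sleeve above 1.08 rad and contact force between each of jaw0, jaw1, jaw2 and cutter above 3 N and horizontal distance between flange_face and spindle_face below 0.003 m and z of flange_face in the frame of spindle_face below 0.0015 m and angle between toolholder's own z axis and vertical below 0.05 rad and angle between the x axis of toolholder and the x axis of presetter, either way round above 1.15 rad and value of joint cam_ring above 1 rad and z of cutter in the frame of toolholder between 0.052 and 0.061 m and contact force between the fingers and toolholder above 4 N and linear speed of toolholder below 0.02 m/s); the arm keeps its last pose, push and grip.
It fails at once if a bystander is moved more than 25 mm (distance of any of steel_dish, ring_box, weight_200, acid_18 from where it was at the start of the episode above 0.025 m).
It also fails if it takes over 51 s, if anything falls off the work surface, if the arm or the gripper's body presses on something with over 40 N, if the wrist force passes 120 N, or if a joint passes its speed limit or range.

## Working session

There is one attempt and no reset: what is moved stays moved. The work goes in short steps, Python scripts to look and compute and a tool call to move; the robot and the scene stay as the last step left them, time stands still between calls to the robot, and variables do not carry over. Pictures are saved under pics/ and viewed, and the job is handed in when it is done.

Besides the shell and the picture viewer there is one more tool, called as name(argument=value, ...) on one line, values as JSON. carry_out: Moves the arm, as the interface text tells. Its arguments: {"type":"object","properties":{"moves":{"type":"string"},"squeeze":{"type":"number"}},"required":["moves"]}

```bash
mkdir -p pics
cat > h.py <<'E'
from workcell import r
import numpy as np, cv2, pickle
def snap(n,name):
    p=r.camera(n); cv2.imwrite(f'pics/{name}.png',cv2.cvtColor(p['pixels'],cv2.COLOR_RGB2BGR)); pickle.dump(p,open(f'pics/{name}.pkl','wb')); return p
def ray(p,row,col):
    d=np.array([(col-p['cx'])/p['fx'],(row-p['cy'])/p['fy'],1]); R=np.array(p['R']);t=np.array(p['t'])
    return -R.T@t, R.T@d
def atz(p,row,col,z):
    o,d=ray(p,row,col); return o+d*(z-o[2])/d[2]
def proj(p,X):
    c=np.array(p['R'])@np.array(X)+np.array(p['t']); return c[1]/c[2]*p['fy']+p['cy'], c[0]/c[2]*p['fx']+p['cx']
E
python3 - <<'E'
from h import *
a=snap('scene','s0');b=snap('top','t0')
for p in (a,b):
    print(p['fx'],p['cx'],p['cy'],ray(p,p['cy'],p['cx']))
    for q in ['toolholder','stand','presetter','cutter','steel_dish','ring_box','weight_200','acid_18','cam_ring','chuck_sleeve']:
        print(q,[(round(d['score'],2),[int(v) for v in d['location']],int(d['region'].sum())) for d in r.silhouettes(q,p)])
print(r.sense())
E
```

```text
416.11143093876996 274.60011556491156 193.9991781888017 (array([-0.49949326,  0.27171182,  0.5677951 ]), array([ 0.89038569, -0.01959922, -0.45478478]))
toolholder [(0.92, [221, 250], 355), (0.81, [186, 131], 342)]
stand [(0.85, [234, 265], 1084)]
presetter [(0.82, [207, 188], 2436), (0.27, [179, 261], 251)]
cutter []
steel_dish []
ring_box []
weight_200 []
acid_18 [(0.72, [239, 265], 975), (0.59, [179, 262], 232)]
cam_ring [(0.6, [236, 265], 1077)]
chuck_sleeve [(0.62, [212, 253], 115), (0.42, [180, 132], 118)]
380.636234913639 278.20544553965925 214.3046183852234 (array([0.34719721, 0.23984727, 1.22662223]), array([ 0.13890882, -0.01045731, -0.99024996]))
toolholder [(0.65, [203, 147], 186), (0.6, [236, 399], 161), (0.59, [261, 253], 155)]
stand [(0.68, [269, 265], 558), (0.31, [226, 302], 295)]
presetter [(0.94, [230, 203], 2171)]
cutter [(0.58, [223, 299], 305)]
steel_dish [(0.89, [196, 288], 551)]
ring_box [(0.5, [224, 300], 307)]
weight_200 [(0.45, [231, 270], 64)]
acid_18 [(0.49, [182, 260], 84), (0.41, [225, 300], 263)]
cam_ring [(0.68, [264, 252], 167)]
chuck_sleeve [(0.39, [236, 398], 52)]
{'time': 1.1, 'joints': array([ 9.61682204e-01,  3.80616618e-01,  1.29741396e+00, -1.05342711e-05,
        1.46363116e+00, -2.15272556e-01]), 'dq': array([ 0.0024623 ,  0.00164333,  0.00088433,  0.0001307 , -0.00083429,
        0.00087453]), 'tau': array([ 1.20579887e-03, -4.48338032e+01, -2.31463158e+01, -5.69164376e-05,
        5.62140795e-04, -5.38537347e-05]), 'tool_pos': array([0.21102946, 0.50787156, 0.23130876]), 'tcp_rot': array([ 1.74693388e-05,  8.31786529e-01,  5.55095640e-01, -3.02519671e-05]), 'wrist_force': array([-0.22786582, -0.30968139,  0.23637735]), 'ft_torque': array([0.02957762, 0.06157857, 0.00141746]), 'finger_gap': 0.0852609612343759}
```

Run:
```python
import cv2
for n,(r0,r1,c0,c1) in {'s0':(130,290,90,310),'t0':(140,320,120,420)}.items():
    im=cv2.imread(f'pics/{n}.png'); c=im[r0:r1,c0:c1]
    f=min(800/c.shape[1],600/c.shape[0]); cv2.imwrite(f'pics/{n}z.png',cv2.resize(c,None,fx=f,fy=f,interpolation=cv2.INTER_CUBIC)); print(n,f)
```

```text
s0 3.6363636363636362
t0 2.6666666666666665
```

View pics/s0.png

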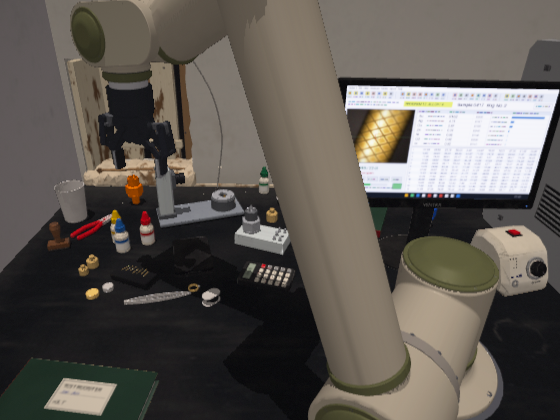

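View pics/t0.png

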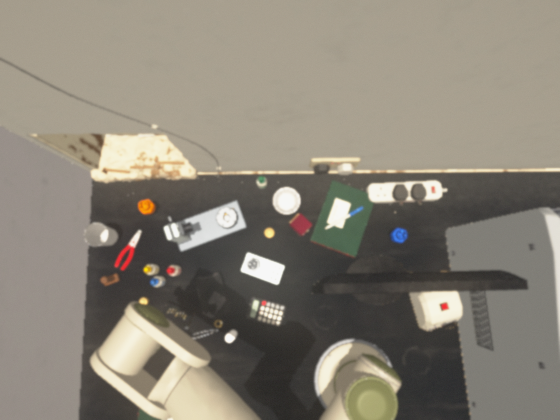

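View pics/s0z.png

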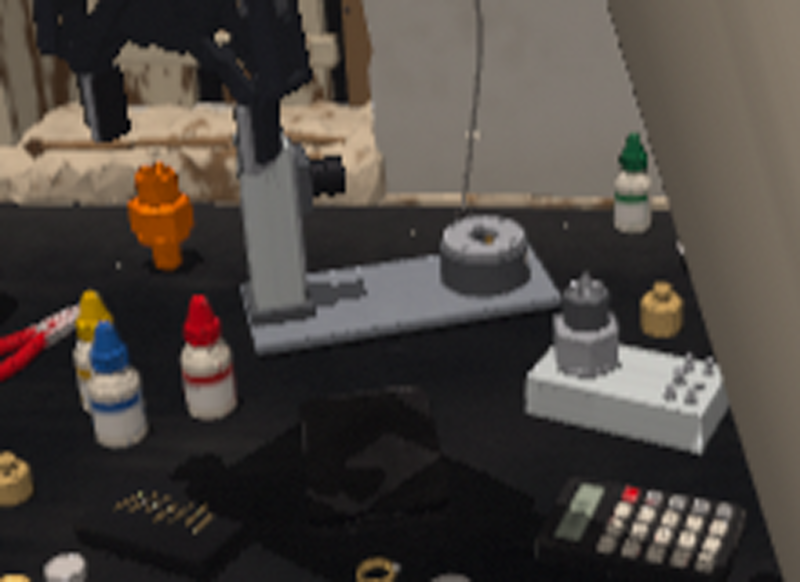

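View pics/t0z.png

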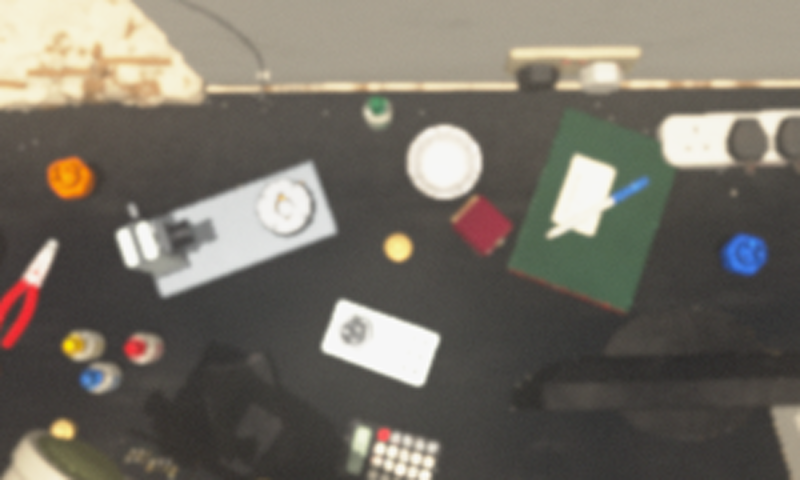

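Run:
```python
import cv2
for n,k,(r0,r1,c0,c1) in [('t0','a',(195,290,155,290)),('s0','a',(175,260,150,300))]:
    im=cv2.imread(f'pics/{n}.png'); c=im[r0:r1,c0:c1]
    f=min(800/c.shape[1],600/c.shape[0]); f=5.3;cv2.imwrite(f'pics/{n}{k}.png',cv2.resize(c,None,fx=f,fy=f,interpolation=cv2.INTER_CUBIC)); print(n,f)
```

```text
t0 5.3
s0 5.3
```

View pics/t0a.png

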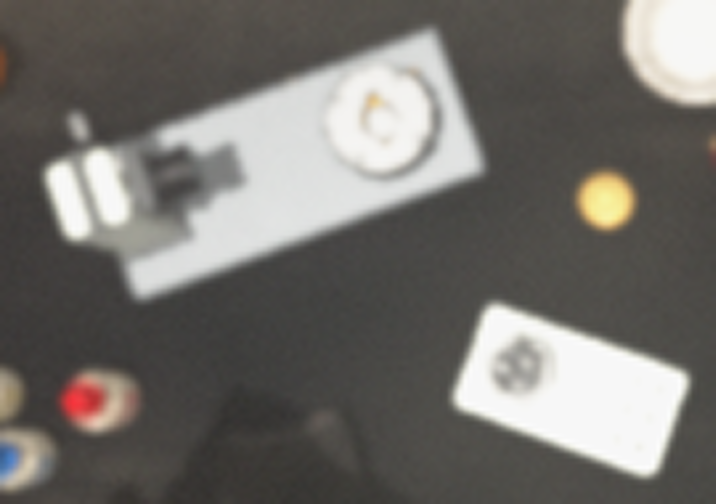

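View pics/s0a.png

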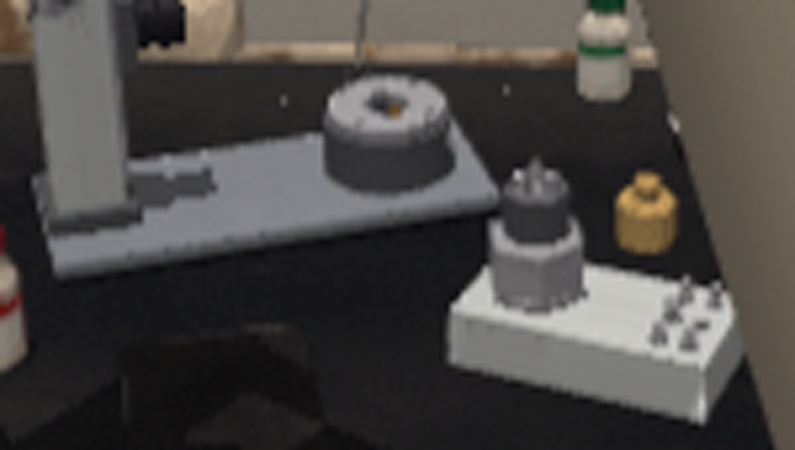

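```bash
cat > m.py <<'E'
from h import *
def load(n): return pickle.load(open(f'pics/{n}.pkl','rb'))
t=load('t0'); s=load('s0')
g=cv2.cvtColor(t['pixels'],cv2.COLOR_RGB2GRAY)
g=g.astype(np.float32)
up=4
def contour(mask_roi, thr):
    r0,r1,c0,c1=mask_roi
    c=cv2.resize(g[r0:r1,c0:c1],None,fx=up,fy=up,interpolation=cv2.INTER_CUBIC)
    m=(c>thr).astype(np.uint8)
    cs,_=cv2.findContours(m,cv2.RETR_EXTERNAL,cv2.CHAIN_APPROX_NONE)
    k=max(cs,key=cv2.contourArea)[:,0,:]
    return (k[:,1]+.5)/up-.5+r0,(k[:,0]+.5)/up-.5+c0
def rect(roi,thr,z):
    R,C=contour(roi,thr)
    P=np.array([atz(t,a,b,z)[:2] for a,b in zip(R,C)])
    return P,cv2.minAreaRect((P*1000).astype(np.float32))
if __name__=='__main__':
    P,q=rect((248,290,235,292),150,.032); print('stand',q); print(cv2.boxPoints(q))
    for thr in(110,120,130,140):
        P,q=rect((195,255,160,252),thr,.012); print('pres',q)
    print(cv2.boxPoints(q))
    # spindle ellipse from scene & top
    print(g[205:230,214:242].astype(int))
    print('sleeve'); print(g[256:273,244:264].astype(int))
E
python3 m.py
```

```text
stand ((346.7383117675781, 278.88720703125), (129.14540100097656, 67.4738540649414), 69.62647247314453)
[[292.6316  230.09914]
 [355.88446 206.60884]
 [400.84503 327.6753 ]
 [337.59216 351.1656 ]]
pres ((480.4485168457031, 463.71087646484375), (100.60400390625, 255.15878295898438), 19.684782028198242)
pres ((480.47174072265625, 463.77093505859375), (99.29905700683594, 253.9053497314453), 19.820281982421875)
pres ((480.339111328125, 463.88177490234375), (97.93958282470703, 253.1093292236328), 19.82009506225586)
pres ((480.3384094238281, 463.8966979980469), (96.87498474121094, 252.2893524169922), 19.665523529052734)
[[392.27484 566.3832 ]
 [477.17743 328.80902]
 [568.402   361.41022]
 [483.4994  598.9844 ]]
[[ 77  75  77  80  84  93 105 121 138 155 172 186 196 205 212 215 216 216
  218 218 219 219 216 201 162 113  83  78]
 [ 78  81  91 102 113 129 147 165 179 191 199 206 210 210 209 212 213 215
  215 217 217 220 219 211 179 131  87  77]
 [100 111 132 149 162 174 190 198 203 207 214 222 224 220 212 203 201 200
  201 205 212 218 221 217 194 148 101  77]
 [146 161 177 194 200 201 203 213 
[... 3293 characters left out ...]
 245 247
  247 247]
 [247 247 245 223 184 177 175 164 156 160 165 165 177 215 231 231 245 247
  247 247]
 [247 247 246 229 184 156 154 166 173 170 165 164 183 221 234 236 245 247
  247 247]
 [247 247 247 239 210 170 155 175 196 191 177 176 203 230 240 243 247 247
  247 247]
 [247 247 247 245 231 205 182 189 203 202 195 206 227 240 245 247 247 247
  247 247]
 [247 247 247 247 244 236 228 223 219 220 224 232 241 245 247 247 247 247
  247 247]
 [247 247 247 247 247 246 245 243 240 239 240 243 246 247 247 247 247 247
  247 247]
 [247 247 247 247 247 247 247 247 246 245 245 246 247 247 247 247 247 247
  247 247]
 [226 241 246 247 247 247 247 247 247 247 247 247 247 247 247 247 247 247
  247 247]]
```

```bash
cat > m2.py <<'E'
from m import *
# top: sleeve darkness centroid
w=np.clip(247-g[250:280,238:270],0,None); 
rr,cc=np.mgrid[250:280,238:270]
m=((rr-263.5)**2+(cc-253)**2<9.5**2)&(247-g[250:280,238:270]>25)
print('sleeve px',(rr[m]*w[m]).sum()/w[m].sum(),(cc[m]*w[m]).sum()/w[m].sum())
# dark radial edge
def radial(img,r0,c0,rad,sign,n=48):
    out=[]
    from scipy.ndimage import map_coordinates
    for a in np.linspace(0,2*np.pi,n,endpoint=False):
        s_=np.arange(rad[0],rad[1],.1)
        v=map_coordinates(img,[r0+s_*np.sin(a),c0+s_*np.cos(a)],order=3)
        out.append((a,s_[np.argmin(v)],v.min(),s_[np.argmax(sign*np.gradient(v))]))
    return np.array(out)
o=radial(g,217.3,226.7,(8,14),-1)
pts=np.array([[226.7+d*np.cos(a),217.3+d*np.sin(a)] for a,_,_,d in o],np.float32)
print(np.c_[o[:,0].round(2),o[:,1:].round(1)][::3])
print('spindle',cv2.fitEllipse(pts))
for px in [(217.3,226.7)]: print(atz(t,*px,.05))
print('sleeve',atz(t,263.8,253,.08),ray(t,0,0)[0])
for (rw,cl,z,nm) in [(195.2-.5,223.2-.5,.05,'spindle'),(205.1,250.8,.101,'tip')]: print(nm,'scene',atz(s,rw,cl,z))
E
python3 m2.py
```

```text
sleeve px 263.43777524058066 252.6630239765128
[[  0.    10.3  140.2    9.  ]
 [  0.39  10.   142.3    8.7 ]
 [  0.79  10.1  149.     9.  ]
 [  1.18  10.3  154.7    9.2 ]
 [  1.57  10.6  170.     9.5 ]
 [  1.96  10.5  187.6    9.6 ]
 [  2.36  10.8  203.     9.8 ]
 [  2.75  11.3  215.    10.  ]
 [  3.14  11.8  215.8   10.4 ]
 [  3.53  10.9  205.5    9.5 ]
 [  3.93  13.9  170.4   13.9 ]
 [  4.32  13.9  106.2   13.1 ]
 [  4.71  13.9  142.4   13.8 ]
 [  5.11  10.3  187.9    9.3 ]
 [  5.5   10.6  172.4    9.6 ]
 [  5.89  10.4  163.9    9.4 ]]
spindle ((225.6687774658203, 215.60426330566406), (18.989517211914062, 23.26173973083496), 161.0232696533203)
[0.50441865 0.38793261 0.05      ]
sleeve [0.35956634 0.30466128 0.08      ] [0.34719721 0.23984727 1.22662223]
spindle scene [0.50490173 0.39016034 0.05      ]
tip scene [0.3553183  0.30782936 0.101     ]
```

```bash
cat > m3.py <<'E'
from m import *
from scipy.ndimage import map_coordinates, gaussian_filter, gaussian_gradient_magnitude as ggm
def gm(p,sg): 
    x=p['pixels'].astype(float); return np.sqrt(sum(ggm(x[...,i],sg)**2 for i in range(3)))
def pj(p,X):
    c=X@np.array(p['R']).T+np.array(p['t']); return c[:,1]/c[:,2]*p['fy']+p['cy'],c[:,0]/c[:,2]*p['fx']+p['cx']
A=np.linspace(0,2*np.pi,120,endpoint=False)
def circ(x,y,z,r): return np.c_[x+r*np.cos(A),y+r*np.sin(A),0*A+z]
def score(G,p,X,clip=None):
    v=map_coordinates(G,pj(p,X),order=1); return np.minimum(v,clip).mean() if clip else v.mean()
def best(p,G,f,x0,y0,span=.012,step=.0005):
    xs=np.arange(-span,span+1e-9,step); S=np.array([[f(G,p,x0+a,y0+b) for b in xs] for a in xs])
    i,j=np.unravel_index(S.argmax(),S.shape); return x0+xs[i],y0+xs[j],S.max()
if __name__=='__main__':
    Gt=gm(t,.8);Gs=gm(s,.7)
    for rr in (.0115,.026,.028,.030,.032,.033):
        for z in (.05,.046):
            print('spindle r',rr,z,'top',np.round(best(t,Gt,lambda G,p,x,y:score(G,p,circ(x,y,z,rr)),.504,.389),4),'scene',np.round(best(s,Gs,lambda G,p,x,y:score(G,p,circ(x,y,z,rr)),.504,.389),4))
    for z,rr in ((.087,.015),(.087,.0135),(.037,.02),(.064,.015)):
        print('sleeve',z,rr,'top',np.round(best(t,Gt,lambda G,p,x,y:score(G,p,circ(x,y,z,rr)),.358,.306),4),'scene',np.round(best(s,Gs,lambda G,p,x,y:score(G,p,circ(x,y,z,rr)),.358,.306),4))
E
python3 m3.py
python3 - <<'E'
import sys; sys.path.insert(0,'.')
import os; os.chdir('.')
from m3 import *
def ov(p,n,roi,f,curves):
    r0,r1,c0,c1=roi
    im=cv2.resize(cv2.cvtColor(p['pixels'],cv2.COLOR_RGB2BGR)[r0:r1,c0:c1],None,fx=f,fy=f,interpolation=cv2.INTER_NEAREST)
    for X in curves:
        a,b=pj(p,X)
        for u,v in zip(a,b): cv2.circle(im,(int((v+.5-c0)*f),int((u+.5-r0)*f)),0,(0,0,255),-1)
    cv2.imwrite(f'pics/{n}.png',im)
cs=[circ(.504,.389,.05,.033),circ(.504,.389,.05,.0115),circ(.504,.389,.012,.033),circ(.358,.307,.087,.015),circ(.358,.307,.064,.015),circ(.358,.307,.037,.02)]
ov(t,'ovt',(200,285,205,285),7,cs); ov(s,'ovs',(180,245,205,290),9,cs)
E
```

```text
spindle r 0.0115 0.05 top [ 0.492   0.377  24.2908] scene [ 0.508   0.3905 57.2841]
spindle r 0.0115 0.046 top [ 0.492   0.377  25.4085] scene [ 0.516   0.3915 57.5604]
spindle r 0.026 0.05 top [ 0.499   0.378  29.4326] scene [ 0.514   0.3945 51.1032]
spindle r 0.026 0.046 top [ 0.4995  0.3785 29.4136] scene [ 0.516   0.3965 46.9916]
spindle r 0.028 0.05 top [ 0.505   0.3885 32.7401] scene [ 0.5095  0.3915 59.4999]
spindle r 0.028 0.046 top [ 0.5055  0.389  32.5482] scene [ 0.516   0.3925 57.2799]
spindle r 0.03 0.05 top [ 0.506   0.3895 33.1088] scene [ 0.509   0.391  69.2499]
spindle r 0.03 0.046 top [ 0.5065  0.39   33.2888] scene [ 0.516   0.392  68.5391]
spindle r 0.032 0.05 top [ 0.516   0.377  31.7302] scene [ 0.508   0.391  64.1739]
spindle r 0.032 0.046 top [ 0.516   0.377  30.6645] scene [ 0.516   0.392  65.6961]
spindle r 0.033 0.05 top [ 0.516   0.377  34.2246] scene [ 0.507   0.39   57.0254]
spindle r 0.033 0.046 top [ 0.516   0.377  33.3803] scene [ 0.515   0.3915 58.917 ]
sleeve 0.087 0.015 top [ 0.359   0.3065 40.9809] scene [ 0.359   0.308  43.4574]
sleeve 0.087 0.0135 top [ 0.3595  0.306  39.9674] scene [ 0.3605  0.308  43.0144]
sleeve 0.037 0.02 top [ 0.37    0.318  42.6389] scene [ 0.3515  0.3065 45.2012]
sleeve 0.064 0.015 top [ 0.3595  0.308  41.3119] scene [ 0.36   0.308 48.81 ]
```

View pics/ovt.png

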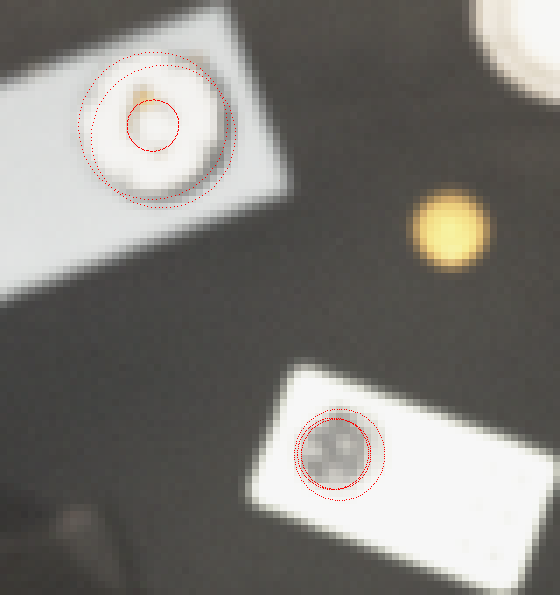

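View pics/ovs.png

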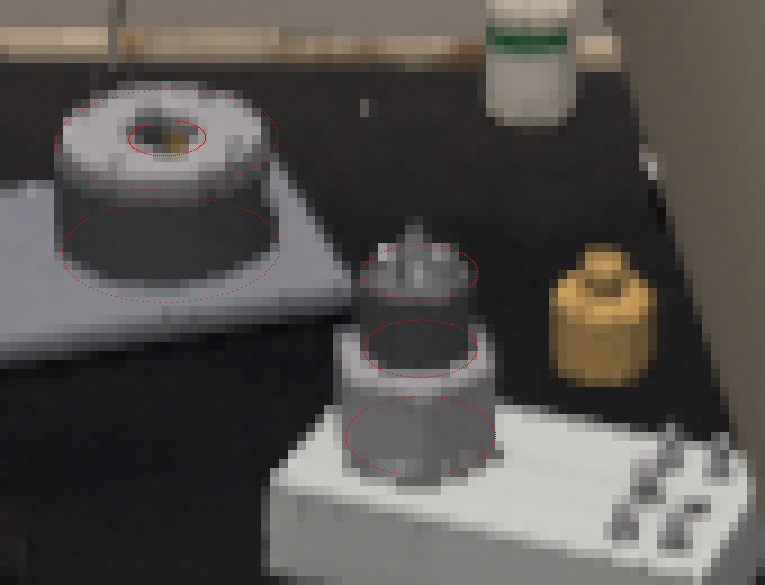

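```bash
cat > m4.py <<'E'
from m3 import *
from scipy.optimize import minimize
Gt=gm(t,.8);Gs=gm(s,.7)
def seg(a,b,z,n=80):
    k=np.linspace(0.05,.95,n)[:,None]; a=np.array(a);b=np.array(b); q=a+(b-a)*k; return np.c_[q,np.full(n,z)]
def corners(x,y,yaw,xs,ys):
    c,s_=np.cos(yaw),np.sin(yaw); return [np.array([x+c*u-s_*v,y+s_*u+c*v]) for u,v in zip(xs,ys)]
def stand(G,p,th,idx,h=.032,w=.030):
    x,y,yaw,e=th; k=corners(x,y,yaw,[w,w,-w,-w],[e,e-.122,e-.122,e])
    return sum(score(G,p,seg(k[i],k[(i+1)%4],h)) for i in idx)
for nm,p,G,idx in(('top',t,Gt,(0,1,2,3)),('scene',s,Gs,(1,2,3))):
    r_=max((minimize(lambda v:-stand(G,p,v,idx),[.359+a,.3075+a2,-.355+b,.030],method='Nelder-Mead',options=dict(initial_simplex=np.array([.359+a,.3075+a2,-.355+b,.030])+np.vstack([0*np.eye(4)[0],np.diag([.003,.003,.03,.0001])]),maxiter=400)) for a in(-.002,.002) for a2 in(-.002,.002) for b in(-.02,.02)),key=lambda q:-q.fun)
    print('stand',nm,r_.x.round(4),r_.fun)
def pres(G,p,th,h,full=True):
    x,y,yaw,e=th; k=corners(x,y,yaw,[.046,.046,-.046,-.046],[.12,e,e,.12])
    return 2*score(G,p,seg(k[0],k[1],h))+score(G,p,seg(k[1],k[2],h))+2*score(G,p,seg(k[2],k[3],h))
for h in (.008,.012,.016):
  for nm,p,G in(('top',t,Gt),('scene',s,Gs)):
    b0=[.506,.390,.345,-.045]
    r_=max((minimize(lambda v:-pres(G,p,v,h),b0,method='Nelder-Mead',options=dict(initial_simplex=np.vstack([b0,np.array(b0)+np.diag([.003*i,.003*j,.03,.004])]),maxiter=400)) for i in(-1,1) for j in (-1,1)),key=lambda q:-q.fun)
    print('pres',h,nm,r_.x.round(4),r_.fun)
E
python3 m4.py
```

```text
stand top [ 0.3571  0.3074 -0.3567  0.0302] -295.3914001681838
stand scene [ 0.3582  0.3092 -0.3447  0.03  ] -219.07395887542634
pres 0.008 top [ 0.5057  0.3928  0.3504 -0.0496] -371.90595190978445
pres 0.008 scene [ 0.5101  0.4056  0.318  -0.062 ] -256.728043822912
pres 0.012 top [ 0.5056  0.3912  0.35   -0.0482] -373.63364340522565
pres 0.012 scene [ 0.5031  0.4037  0.3192 -0.0607] -258.7258340354492
pres 0.016 top [ 0.5052  0.3904  0.3495 -0.0478] -375.0833884231463
pres 0.016 scene [ 0.4961  0.4012  0.3173 -0.0587] -260.49517136394286
```

carry_out(moves="0 0 0 40 -55 0 60; 0 0 0 75 -105 -10 60; 0 0 0 110 -150 -20 60; 0 0 0 147 -200 -40 60; 0 0 0 147 -200 -60 60; 0 0 0 147 -200 -90 60; 0 0 0 147 -200 -120 60; 0 0 0 147 -200 -130 60; 0 0 0 147 -200 -130 60", squeeze=30)

```text
time: 2.0
tool_pos: [0.3577, 0.3079, 0.1008]
tcp_rot: [-0.0, 0.832, 0.555, -0.001]
wrist_force: [0.1, -0.5, -0.1]
finger_gap: 0.0601
```

Run:
```python
from h import *
s=snap('scene','s1');t=snap('top','t1')
im=cv2.cvtColor(s['pixels'],cv2.COLOR_RGB2BGR)[130:250,190:310]; im2=cv2.cvtColor(t['pixels'],cv2.COLOR_RGB2BGR)[200:300,200:300]
cv2.imwrite('pics/c1.png',np.hstack([cv2.resize(im,(400,400)),cv2.resize(im2,(400,400))]))
```

```text
(no output)
```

View pics/c1.png

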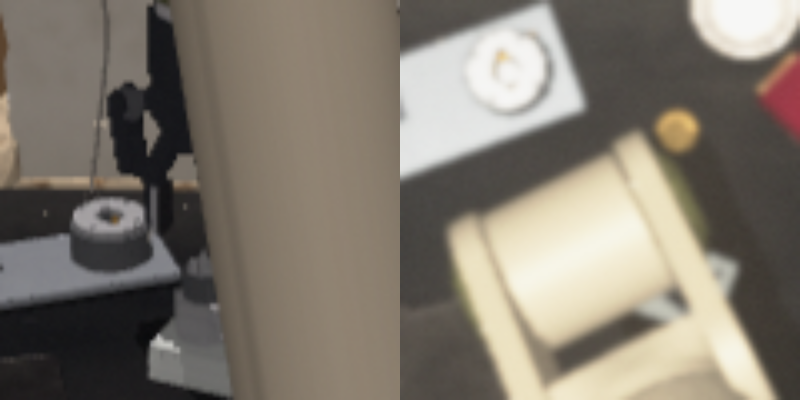

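carry_out(moves="0 0 0 0 0 -15 55; 0 0 0 0 0 -28 55; 0 0 0 0 0 -34 55; 0 0 0 0 0 -34 55")

```text
time: 2.5
tool_pos: [0.3586, 0.3088, 0.0689]
tcp_rot: [0.0, 0.831, 0.556, 0.001]
wrist_force: [0.7, 0.3, -0.3]
finger_gap: 0.0545
```

carry_out(moves="0 0 0 0 0 0 40; 0 0 0 0 0 0 25; 0 0 0 0 0 0 20; 0 0 0 0 0 0 20", squeeze=20)

```text
time: 2.9
tool_pos: [0.3589, 0.3088, 0.0697]
tcp_rot: [0.0, 0.831, 0.556, 0.002]
wrist_force: [-1.0, -2.3, 6.4]
finger_gap: 0.0291
```

carry_out(moves="0 0 0 0 0 0 15; 0 0 -0.12 0 0 0 15; 0 0 -0.26 0 0 0 15; 0 0 -0.4 0 0 0 15; 0 0 -0.54 0 0 0 15; 0 0 -0.68 0 0 0 15; 0 0 -0.8 0 0 0 15; 0 0 -0.8 0 0 0 15", squeeze=60)

```text
time: 3.7
tool_pos: [0.3572, 0.3078, 0.0701]
tcp_rot: [0.002, 0.982, 0.187, -0.0]
wrist_force: [-6.4, -6.3, 11.6]
finger_gap: 0.0277
```

```bash
python3 -c "
from h import *
s=r.sense();print(s['joints'],s['ft_torque'],s['wrist_force'],s['tool_pos'])"
```

```text
[ 0.46149235  0.44509661  1.74405067 -0.00452232  0.95437851  0.08835135] [-1.37353435  1.26874717  0.01715555] [-6.36316294 -6.31910127 11.58291773] [0.35719212 0.30780149 0.07008799]
```

carry_out(moves="0 0 -0.14 0 0 0 15; 0 0 -0.28 0 0 0 15; 0 0 -0.4 0 0 0 15; 0 0 -0.5 0 0 0 15; 0 0 -0.5 0 0 0 15")

```text
time: 4.2
tool_pos: [0.3557, 0.3071, 0.0702]
tcp_rot: [0.003, 0.998, -0.062, -0.002]
wrist_force: [-5.3, -4.2, 5.6]
finger_gap: 0.0277
```

```bash
python3 -c "
from h import *
s=r.sense();print(s['joints'],s['ft_torque'],s['wrist_force'],s['tool_pos'],s['tau'])"
```

```text
[ 0.46121126  0.44443837  1.74488395 -0.00373833  0.95942855  0.58795383] [-0.8238474   1.05826643  0.80303998] [-5.30643477 -4.19336076  5.55168502] [0.35567052 0.30708273 0.07020608] [ -1.35713406 -38.23007941 -17.89903164   0.69389932  -1.82139393
   1.68769319]
```

carry_out(moves="0 0 -0.08 0 0 0 15; 0 0 -0.15 0 0 0 15; 0 0 -0.15 0 0 0 15")

```text
time: 4.5
tool_pos: [0.3564, 0.3077, 0.0704]
tcp_rot: [0.002, 0.991, -0.137, -0.002]
wrist_force: [1.8, 2.3, -3.0]
finger_gap: 0.0275
```

```bash
python3 -c "
from h import *
s=r.sense();print(s['joints'],s['ft_torque'],s['wrist_force'],s['tool_pos'],s['tau'])"
```

```text
[ 0.46077782  0.44447133  1.74380682 -0.00177775  0.95851366  0.73695024] [ 0.6633296  -0.46012082  0.18575928] [ 1.80385357  2.30150974 -2.98176778] [0.35635383 0.3076635  0.07043065] [ -0.29252278 -41.85036421 -14.23316717  -0.28969573   1.01601664
   0.86233037]
```

carry_out(moves="0 0 0 0 0 0 10; 0 0 -0.1 0 0 0 10; 0 0 -0.2 0 0 0 10; 0 0 -0.2 0 0 0 10", squeeze=100)

```text
time: 4.9
tool_pos: [0.3564, 0.3087, 0.0706]
tcp_rot: [0.001, 0.972, -0.235, -0.002]
wrist_force: [-0.0, 7.7, -1.5]
finger_gap: 0.0265
```

```bash
python3 -c "
from h import *
s=r.sense();print(s['joints'],s['ft_torque'],s['wrist_force'],s['tool_pos'],s['tau'])"
```

```text
[4.61275543e-01 4.44394772e-01 1.74304430e+00 1.65712614e-03
 9.57896748e-01 9.35563367e-01] [1.68954984 0.14470353 0.67553121] [-0.01681491  7.70486184 -1.51787323] [0.35639667 0.30874636 0.07063668] [ -3.80125836 -41.27480149 -14.26174164  -1.36287846   0.89017304
   1.57567073]
```

carry_out(moves="0 0 0 0 0 0 45; 0 0 0 0 0 0 50; 0 0 0.14 0 0 0 50; 0 0 0.28 0 0 0 50; 0 0 0.42 0 0 0 50; 0 0 0.56 0 0 0 50; 0 0 0.6 0 0 0 50")

```text
time: 5.6
tool_pos: [0.3563, 0.3085, 0.0707]
tcp_rot: [0.001, 0.998, 0.065, -0.002]
wrist_force: [0.9, 0.1, -0.8]
finger_gap: 0.0497
```

```bash
python3 -c "
from h import *
s=r.sense();print(s['joints'],s['ft_torque'],s['wrist_force'],s['tool_pos'],s['tau'])"
```

```text
[ 4.62279184e-01  4.44362625e-01  1.74277088e+00 -1.59476203e-03
  9.58764633e-01  3.33447609e-01] [0.04061945 0.01281159 0.04937208] [ 0.91227168  0.08026362 -0.8328797 ] [0.35632709 0.30845822 0.07071393] [ 5.40956331e-03 -4.06162012e+01 -1.55216736e+01 -6.80949001e-03
  1.33622135e-02 -3.66060538e-01]
```

carry_out(moves="0 0 0 0 0 0 30; 0 0 0 0 0 0 15; 0 0 0 0 0 0 15; 0 0 0 0 0 0 15; 0 0 -0.06 0 0 0 15; 0 0 -0.06 0 0 0 15", squeeze=60)

```text
time: 6.2
tool_pos: [0.3567, 0.3084, 0.0711]
tcp_rot: [0.002, 0.999, 0.035, -0.001]
wrist_force: [0.3, -0.3, 6.0]
finger_gap: 0.028
```

```bash
python3 -c "
from h import *
s=r.sense();print(s['joints'],s['ft_torque'],s['wrist_force'],s['tool_pos'],s['tau'])"
```

```text
[ 0.4622836   0.44370895  1.74216566 -0.0023925   0.95908814  0.39384401] [-0.15065703 -0.01169587  0.89946636] [ 0.32032595 -0.32314763  6.0069874 ] [0.35665577 0.30843628 0.07114974] [-4.66538100e-01 -3.80453146e+01 -1.43255657e+01  7.12927915e-01
 -2.93082255e-02  1.37692161e+00]
```

carry_out(moves="0 0 -0.05 0 0 0 15; 0 0 -0.1 0 0 0 15; 0 0 -0.1 0 0 0 15", squeeze=60)

```text
time: 6.5
tool_pos: [0.3565, 0.3076, 0.0713]
tcp_rot: [0.003, 1.0, -0.015, -0.001]
wrist_force: [0.7, -6.4, 5.4]
finger_gap: 0.0279
```

```bash
python3 -c "
from h import *
s=r.sense();print(s['joints'],s['ft_torque'],s['wrist_force'],s['tool_pos'],s['tau'])"
```

```text
[ 0.4617057   0.44312559  1.7425961  -0.00439168  0.96045439  0.49417784] [-1.01376902 -0.11436154  0.74062757] [ 0.73908372 -6.35840664  5.41110828] [0.35652896 0.30760664 0.0713213 ] [  1.03652079 -38.30524921 -15.67968607   1.53765209  -0.57558222
   1.20584752]
```

carry_out(moves="0 0 0 0 0 0 45; 0 0 0 0 0 0 62; 0 0 -0.14 0 0 0 62; 0 0 -0.28 0 0 0 62; 0 0 -0.37 0 0 -5 62; 0 0 -0.37 0 0 -20 62; 0 0 -0.37 0 0 -32 62; 0 0 -0.37 0 0 -32 62")

```text
time: 7.3
tool_pos: [0.3558, 0.3073, 0.0382]
tcp_rot: [0.003, 0.98, -0.199, -0.003]
wrist_force: [0.6, 0.6, 0.6]
finger_gap: 0.0618
```

carry_out(moves="0 0 0 0 0 0 48; 0 0 0 0 0 0 35; 0 0 0 0 0 0 30; 0 0 0 0 0 0 30", squeeze=20)

```text
time: 7.7
tool_pos: [0.356, 0.3074, 0.0386]
tcp_rot: [0.003, 0.98, -0.199, -0.002]
wrist_force: [-1.0, -1.7, 3.3]
finger_gap: 0.0428
```

```bash
python3 -c "
from h import *
s=r.sense();print(s['joints'],s['ft_torque'],s['wrist_force'],s['tool_pos'],s['tcp_rot'])"
```

```text
[ 0.46062463  0.49870033  1.77646402 -0.00198407  0.87390489  0.86234979] [-0.16719284 -0.02274706 -0.02355143] [-0.98299969 -1.66587984  3.33972903] [0.35604234 0.30741178 0.03864182] [ 0.00289479  0.98001512 -0.19888644 -0.00248395]
```

carry_out(moves="0 0 0 0 0 0 30; 0 0 0 0 0 0 30", squeeze=20)

```text
time: 7.9
tool_pos: [0.356, 0.3074, 0.0387]
tcp_rot: [0.003, 0.98, -0.199, -0.002]
wrist_force: [0.3, -0.0, -0.3]
finger_gap: 0.0428
```

```bash
python3 -c "
from h import *
s=r.sense();print(s['joints'],s['ft_torque'],s['wrist_force'],s['tool_pos'],s['tcp_rot'])
s=snap('scene','s2');t=snap('top','t2')
im=cv2.cvtColor(s['pixels'],cv2.COLOR_RGB2BGR)[150:250,190:290]; im2=cv2.cvtColor(t['pixels'],cv2.COLOR_RGB2BGR)[200:300,200:300]
cv2.imwrite('pics/c2.png',np.hstack([cv2.resize(im,(400,400)),cv2.resize(im2,(400,400))]))"
```

```text
[ 0.46066689  0.4985184   1.77646277 -0.00198534  0.87399525  0.86238904] [-0.16667619  0.01488215 -0.06297186] [ 0.28781056 -0.01989611 -0.34128445] [0.35602416 0.30742394 0.03872513] [ 0.00286683  0.98001565 -0.1988847  -0.00244686]
```

View pics/c2.png

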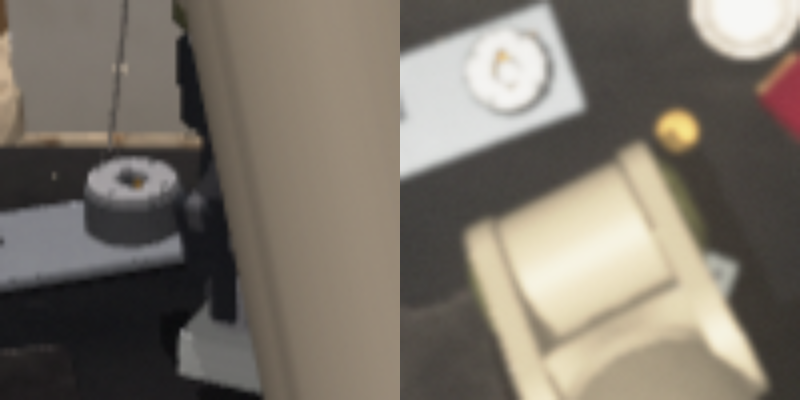

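carry_out(moves="0 0 0 0 0 0 50; 0 0 -0.07 0 0 0 50; 0 0 -0.07 0 0 0 40; 0 0 -0.07 0 0 0 30; 0 0 -0.07 0 0 0 30; 0 0 -0.07 0 0 0 30", squeeze=20)

```text
time: 8.6
tool_pos: [0.356, 0.3074, 0.0389]
tcp_rot: [0.003, 0.973, -0.233, -0.002]
wrist_force: [-0.6, -2.5, 5.2]
finger_gap: 0.0414
```

carry_out(moves="0 0 0 0 0 0 50; 0 0 -0.07 0 0 0 50; 0 0 -0.07 0 0 0 40; 0 0 -0.07 0 0 0 30; 0 0 -0.07 0 0 0 30; 0 0 -0.07 0 0 0 30", squeeze=20)

```text
time: 9.2
tool_pos: [0.3562, 0.3074, 0.0389]
tcp_rot: [0.003, 0.964, -0.266, -0.002]
wrist_force: [0.5, -1.2, 2.0]
finger_gap: 0.0397
```

carry_out(moves="0 0 0 0 0 0 50; 0 0 -0.04 0 0 0 50; 0 0 -0.04 0 0 0 40; 0 0 -0.04 0 0 0 30; 0 0 -0.04 0 0 0 30; 0 0 -0.04 0 0 0 30", squeeze=20)

```text
time: 9.8
tool_pos: [0.3561, 0.3074, 0.0389]
tcp_rot: [0.003, 0.959, -0.285, -0.003]
wrist_force: [0.1, -0.2, 0.8]
finger_gap: 0.0398
```

carry_out(moves="0 0 0 0 0 0 25; 0 0 0 0 0 0 25; 0 0 0 0 0 0 25", squeeze=80)

```text
time: 10.1
tool_pos: [0.3562, 0.3074, 0.0392]
tcp_rot: [0.003, 0.959, -0.285, -0.002]
wrist_force: [-1.0, -0.8, 5.5]
finger_gap: 0.0388
```

```bash
python3 -c "
from h import *
s=r.sense();print(s['joints'],s['ft_torque'],s['wrist_force'],s['tool_pos'],s['tcp_rot'],s['finger_gap'])"
```

```text
[ 4.59848456e-01  4.97632769e-01  1.77623958e+00 -6.01236959e-04
  8.74777877e-01  1.03790650e+00] [-0.15255693  0.21954293  0.03226313] [-1.02296563 -0.76209656  5.45981722] [0.35615852 0.30737937 0.0391742 ] [ 0.00257093  0.95857024 -0.28483434 -0.00242807] 0.03877789232061984
```

carry_out(moves="0 0 0 0 0 15 25; 0 0 0 0 0 40 25; 0 0 0 0 0 70 25; 0 0 0 0 0 81 25; 0 0 0 0 0 81 25")

```text
time: 10.6
tool_pos: [0.3564, 0.3076, 0.121]
tcp_rot: [0.002, 0.959, -0.285, -0.002]
wrist_force: [-0.3, 0.1, -4.1]
finger_gap: 0.0383
```

```bash
python3 -c "
from h import *
s=r.sense();print(s['joints'],s['ft_torque'],s['wrist_force'],s['tool_pos'],s['tcp_rot'],s['finger_gap'])"
```

```text
[ 4.59990788e-01  3.67724195e-01  1.68086605e+00 -3.17466034e-04
  1.09791036e+00  1.03753108e+00] [ 0.03952354  0.03256668 -0.0033703 ] [-0.34854332  0.07518885 -4.14297467] [0.35644661 0.30764584 0.12102636] [ 0.00177388  0.95861262 -0.28470301 -0.00170154] 0.0382572982413458
```

carry_out(moves="0 0 0.12 20 11 0 25; 0 0 0.26 42 24 0 25; 0 0 0.4 64 36 0 25; 0 0 0.54 86 48 0 25; 0 0 0.68 108 60 0 25; 0 0 0.82 130 72 0 25; 0 0 0.925 148 83 0 25; 0 0 0.925 148 83 0 25; 0 0 0.925 148 83 0 25")

```text
time: 11.5
tool_pos: [0.5037, 0.3902, 0.1189]
tcp_rot: [0.003, 0.985, 0.172, -0.003]
wrist_force: [-0.7, 1.1, -4.1]
finger_gap: 0.0382
```

```bash
python3 -c "
from h import *
s=r.sense();print(s['joints'],s['ft_torque'],s['wrist_force'],s['tool_pos'],s['tcp_rot'],s['finger_gap'])
s=snap('scene','s3');t=snap('top','t3')
im=cv2.cvtColor(s['pixels'],cv2.COLOR_RGB2BGR)[140:260,150:290]; im2=cv2.cvtColor(t['pixels'],cv2.COLOR_RGB2BGR)[180:300,170:290]
cv2.imwrite('pics/c3.png',np.hstack([cv2.resize(im,(400,343)),cv2.resize(im2,(343,343))]))"
```

```text
[ 0.4753549   0.6265853   1.20104677 -0.00411448  1.32044587  0.13000644] [-0.02564369  0.05565022  0.0151157 ] [-0.67987784  1.05305372 -4.09976073] [0.50365157 0.39023718 0.11894486] [ 0.00286747  0.98503287  0.17232461 -0.00250162] 0.03822501857718825
```

View pics/c3.png

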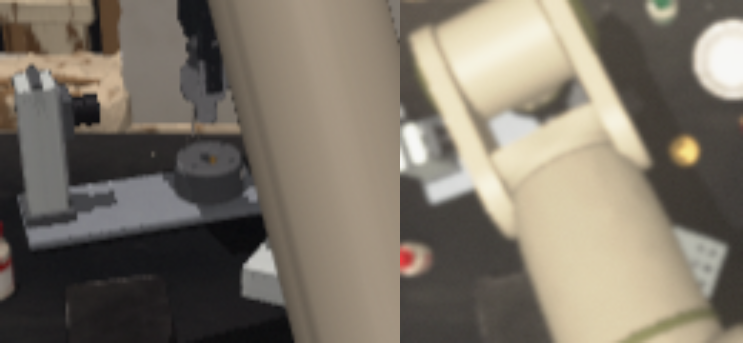

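Run:
```python
from m3 import *
s=load('s3')
r0,r1,c0,c1=150,220,195,265;f=8
im=cv2.resize(cv2.cvtColor(s['pixels'],cv2.COLOR_RGB2BGR)[r0:r1,c0:c1],None,fx=f,fy=f,interpolation=cv2.INTER_NEAREST)
im=np.clip(im.astype(float)*1.8,0,255).astype(np.uint8)
x,y=.5037,.3902; z0=.1189-.033
for X,col in [(circ(.5042,.3905,.05,.033),(0,0,255)),(circ(.5042,.3905,.05,.0115),(0,0,255)),(circ(x,y,z0,.01),(0,255,0)),(circ(x,y,z0+.026,.01),(0,255,0)),(circ(x,y,z0+.026,.02),(0,255,255))]:
    a,b=pj(s,X)
    for u,v in zip(a,b): cv2.circle(im,(int((v+.5-c0)*f),int((u+.5-r0)*f)),0,col,-1)
cv2.imwrite('pics/ov3.png',im)
```

```text
(no output)
```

View pics/ov3.png

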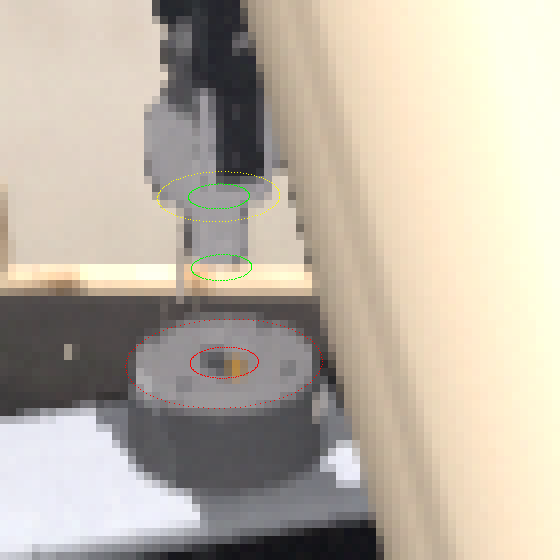

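Run:
```python
from m3 import *
s=load('s3'); P=s['pixels'].astype(int).sum(2)//3
print('cols',list(range(208,240)))
for rw in list(range(158,190)): print(rw,P[rw,210:236])
print()
for rw in range(189,206): print(rw,P[rw,208:240])
def grad(X): pass
```

```text
cols [208, 209, 210, 211, 212, 213, 214, 215, 216, 217, 218, 219, 220, 221, 222, 223, 224, 225, 226, 227, 228, 229, 230, 231, 232, 233, 234, 235, 236, 237, 238, 239]
158 [119 118 118 119 119  91  50  45  39  25  27  25  23  24  24  24  25  63
  83  90  94  99 103 101  99 102]
159 [120 120 119 118 119 118  57  45  41  28  25  22  23  24  24  24  24  48
  80  89  94  98 102 101  98 101]
160 [119 119 119 119 119  94  51  44  44  32  32  24  23  22  25  24  22  42
  78  87  93  97 101 102  98 100]
161 [119 119 119 120 119  63  46  44  44  51  69  46  24  22  22  23  23  37
  76  86  91  96  99 103  99 100]
162 [119 119 120 119 105  77  48  44  45  62  88  60  30  24  24  23  24  39
  78  83  91  94 100 103 100  99]
163 [118 119 119  99  86  83  68  56  51  56  88  61  30  25  32  25  24  40
  79  82  89  93  98 102 101  98]
164 [118 119 119  82  86  86  86  75  70  59  87  69  32  24  33  25  24  40
  80  80  87  93  97 101 102  98]
165 [118 118 118  90  88  88  88  86  85  70  87  76  35  24  25  25  24  39
  80  79  84  91  96 100 102 100]
166 [117 117 118  90  87  88  85  86  87  79  
[... 3719 characters left out ...]
 47 58 70 73 68 76 78 83 86 86 87 87 86 86 85 82 77 71 67 53 50
 44 41 81 87 71 42 76 85]
201 [70 68 67 50 48 49 62 51 56 58 64 66 67 69 70 69 67 66 63 58 53 48 44 43
 43 42 81 76 69 59 73 84]
202 [67 67 67 50 48 50 51 48 46 45 45 47 48 49 52 49 48 48 45 45 45 45 44 45
 44 43 65 61 68 69 71 82]
203 [105  73  67  49  48  50  50  48  46  45  46  46  46  47  47  47  46  45
  46  45  44  45  44  44  43  42  41  59  68  68  70  80]
204 [132  78  68  49  48  49  51  51  45  46  46  47  46  46  46  46  47  47
  46  46  45  45  45  44  42  42  41  56  68  68  69  78]
205 [133 108  72  51  47  50  51  50  48  45  45  46  47  47  47  46  46  45
  46  45  45  45  44  44  43  43  42  57  68 105 108  95]
```

carry_out(moves="0 0 0 0.5 -0.6 -15 25; 0 0 0 0.5 -0.6 -30 25; 0 0 0 0.5 -0.6 -36 25; 0 0 0 0.5 -0.6 -39 25; 0 0 0 0.5 -0.6 -40 25; 0 0 0 0.5 -0.6 -40 25")

```text
time: 12.2
tool_pos: [0.5041, 0.3897, 0.0806]
tcp_rot: [0.003, 0.985, 0.172, -0.001]
wrist_force: [0.1, 0.4, -4.8]
finger_gap: 0.0381
```

```bash
python3 -c "
from h import *
s=r.sense();print(s['joints'],s['ft_torque'],s['wrist_force'],s['tool_pos'],s['tcp_rot'],s['finger_gap'])
s=snap('scene','s4')
im=cv2.cvtColor(s['pixels'],cv2.COLOR_RGB2BGR)[150:220,195:265]
cv2.imwrite('pics/c4.png',cv2.resize(im,None,fx=8,fy=8,interpolation=cv2.INTER_NEAREST))"
```

```text
[ 0.47423343  0.66527011  1.24720988 -0.00422351  1.23332588  0.12911927] [ 0.0324969  -0.028366   -0.00553046] [ 0.10716439  0.44039934 -4.77596094] [0.5041379  0.38969753 0.08057811] [ 0.00252716  0.98502377  0.1723942  -0.00141985] 0.03810047794970384
```

View pics/c4.png

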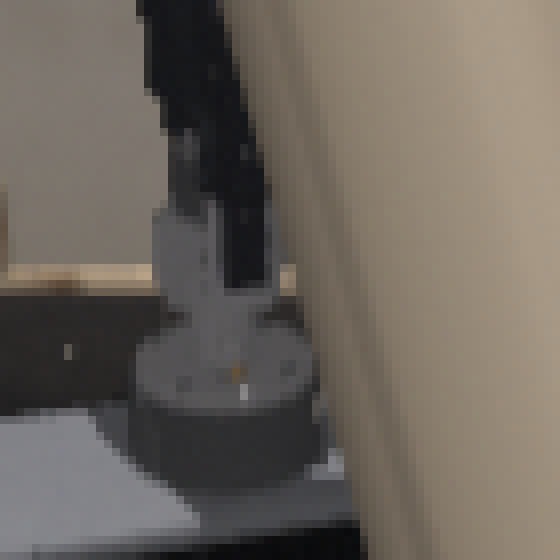

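carry_out(moves="0 0 0 0 0 -2 25; 0 0 0 0 0 -4 25; 0 0 0 0 0 -5 25; 0 0 0 0 0 -5 25")

```text
time: 12.65
tool_pos: [0.5041, 0.3897, 0.0754]
tcp_rot: [0.003, 0.985, 0.172, -0.002]
wrist_force: [0.6, 0.6, -3.7]
finger_gap: 0.0381
```

```bash
cat > q.py <<'E'
from h import *
s=r.sense();np.set_printoptions(precision=4,suppress=True)
print(s['ft_torque'],s['wrist_force'],s['tool_pos'],s['tcp_rot'],s['finger_gap'],s['joints'][5],'psi',2*np.arctan2(s['tcp_rot'][2],s['tcp_rot'][1]))
E
python3 q.py
```

```text
[-0.0409  0.0309 -0.0261] [ 0.5963  0.5836 -3.7345] [0.5041 0.3897 0.0754] [ 0.0026  0.985   0.1724 -0.0015] 0.03814663006676784 0.12914798976172556 psi 0.34660208781972807
```

Inside the bore without contact. Continue toward the lugs.

carry_out(moves="0 0 0 0 0 -2 25; 0 0 0 0 0 -4 25; 0 0 0 0 0 -5 25; 0 0 0 0 0 -5 25")

```text
time: 13.05
tool_pos: [0.504, 0.3896, 0.0702]
tcp_rot: [0.003, 0.985, 0.172, -0.002]
wrist_force: [-0.1, -1.3, -4.4]
finger_gap: 0.0385
```

```bash
python3 q.py
```

```text
[-0.0239 -0.0463 -0.0221] [-0.0542 -1.3021 -4.4311] [0.504  0.3896 0.0702] [ 0.0027  0.985   0.1724 -0.0018] 0.03853445993094251 0.12922369335486328 psi 0.34654921166751756
```

carry_out(moves="0 0 0 0 0 -3 25; 0 0 0 0 0 -6 25; 0 0 0 0 0 -8 25; 0 0 0 0 0 -8 25", squeeze=100)

```text
time: 13.45
tool_pos: [0.5043, 0.3898, 0.0626]
tcp_rot: [0.002, 0.985, 0.172, -0.001]
wrist_force: [-0.0, -0.5, 3.7]
finger_gap: 0.0379
```

```bash
python3 q.py
```

```text
[-0.1209  0.1695  0.0216] [-0.0163 -0.466   3.7281] [0.5043 0.3898 0.0626] [ 0.0025  0.985   0.1724 -0.0012] 0.037938471038173355 0.1292865631405438 psi 0.3465671916400016
```

carry_out(moves="0 0 0 0 0 -2 25; 0 0 0 0 0 -4 25; 0 0 0 0 0 -6 25; 0 0 0 0 0 -6.5 25; 0 0 0 0 0 -6.5 25")

```text
time: 13.95
tool_pos: [0.5043, 0.3898, 0.0573]
tcp_rot: [0.002, 0.985, 0.172, -0.001]
wrist_force: [-4.1, -2.7, 11.9]
finger_gap: 0.0382
```

```bash
python3 q.py
```

```text
[-0.5012  0.8215 -0.0123] [-4.1081 -2.6996 11.9012] [0.5043 0.3898 0.0573] [ 0.0024  0.985   0.1725 -0.0008] 0.038245643415423185 0.12940320458326157 psi 0.34665013914885756
```

carry_out(moves="0 0 0 0 0 -2.5 25; 0 0 0 0 0 -2.5 25; 0 0 -0.12 0 0 -2.5 25; 0 0 -0.25 0 0 -2.5 25; 0 0 -0.38 0 0 -2.5 25; 0 0 -0.5 0 0 -2.5 25; 0 0 -0.5 0 0 -2.5 25", squeeze=110)

```text
time: 14.65
tool_pos: [0.5047, 0.3899, 0.0573]
tcp_rot: [0.002, 0.997, -0.078, -0.0]
wrist_force: [-5.3, -4.3, 20.4]
finger_gap: 0.0382
```

```bash
python3 q.py
```

```text
[-0.7704  1.205   0.1264] [-5.2991 -4.2711 20.4446] [0.5047 0.3899 0.0573] [ 0.0018  0.9969 -0.078  -0.0003] 0.038165537837813075 0.6309327285330794 psi -0.15624853389626195
```

carry_out(moves="0 0 -0.13 0 0 -2.5 25; 0 0 -0.26 0 0 -2.5 25; 0 0 -0.39 0 0 -2.5 25; 0 0 -0.52 0 0 -2.5 25; 0 0 -0.65 0 0 -2.5 25; 0 0 -0.7 0 0 -2.5 25; 0 0 -0.7 0 0 -2.5 25")

```text
time: 15.35
tool_pos: [0.5037, 0.3898, 0.0573]
tcp_rot: [0.002, 0.91, -0.415, -0.001]
wrist_force: [-11.1, -6.4, 23.7]
finger_gap: 0.0381
```

```bash
python3 q.py
```

```text
[-0.8923  2.1673  0.2758] [-11.0996  -6.4226  23.687 ] [0.5037 0.3898 0.0573] [ 0.0018  0.9097 -0.4153 -0.0011] 0.03810388250386368 1.330082205122621 psi -0.8565727837462117
```

carry_out(moves="0 0 -0.1 0 0 -2.2 25; 0 0 -0.17 0 0 -2.2 25; 0 0 -0.17 0 0 -2.2 25")

```text
time: 15.65
tool_pos: [0.5033, 0.3898, 0.0573]
tcp_rot: [0.002, 0.871, -0.491, -0.001]
wrist_force: [-7.8, -5.2, 20.6]
finger_gap: 0.0379
```

```bash
python3 q.py
```

```text
[-0.6934  1.5719  0.278 ] [-7.8022 -5.1524 20.6437] [0.5033 0.3898 0.0573] [ 0.0015  0.8709 -0.4915 -0.001 ] 0.037910092562408515 1.5008950405107457 psi -1.0275486645400447
```

carry_out(moves="0 0 -0.05 0 0 -2.2 25; 0 0 -0.09 0 0 -2.2 25; 0 0 -0.09 0 0 -2.2 25")

```text
time: 15.95
tool_pos: [0.5031, 0.3898, 0.0573]
tcp_rot: [0.001, 0.848, -0.53, -0.001]
wrist_force: [-8.0, -4.5, 19.3]
finger_gap: 0.0381
```

```bash
python3 q.py
```

```text
[-0.6421  1.3849  0.5607] [-7.9957 -4.5342 19.3209] [0.5031 0.3898 0.0573] [ 0.0012  0.848  -0.53   -0.0006] 0.03813485808211852 1.5907497678462907 psi -1.1171609518797572
```

carry_out(moves="0 0 -0.02 0 0 -2.2 25; 0 0 -0.02 0 0 -2.2 25; 0 0 -0.02 0 0 -2.2 25; 0 0 -0.02 0 0 -2.2 25")

```text
time: 16.35
tool_pos: [0.503, 0.3898, 0.0573]
tcp_rot: [0.001, 0.843, -0.538, -0.0]
wrist_force: [-5.4, -5.4, 18.9]
finger_gap: 0.0382
```

```bash
python3 q.py; python3 -c "
from h import *
s=snap('scene','s5');t=snap('top','t5')
im=cv2.cvtColor(s['pixels'],cv2.COLOR_RGB2BGR)[150:220,195:265]; im2=cv2.cvtColor(t['pixels'],cv2.COLOR_RGB2BGR)[160:300,160:320]
cv2.imwrite('pics/c5.png',np.hstack([cv2.resize(im,(400,400),interpolation=0),cv2.resize(im2,(400,400))]))
print(r.sense()['dq'])"
```

```text
[-0.7238  1.2594  0.7895] [-5.3777 -5.4266 18.9078] [0.503  0.3898 0.0573] [ 0.0007  0.8431 -0.5377 -0.0001] 0.038223874923016696 1.609438221172407 psi -1.1353761504006585
[ 2.21116781e-04 -8.23250911e-04 -5.68319276e-04 -6.57636917e-06
  2.87081935e-04 -6.96047631e-04]
```

View pics/c5.png

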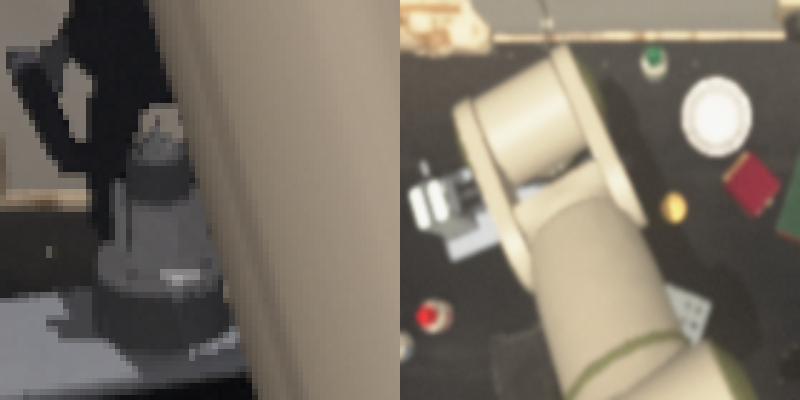

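The picture shows the flange flush on the spindle housing, around crop pixel (165, 280). The cutter stands in the sleeve at about (155, 125), and the bystanders have not moved. The torque has climbed steeply to 0.79 N m, so the twist is at its stop.

```bash
python3 -c "
from h import *
print(r.hand_in())"; python3 q.py
```

```text
the job is handed in; nothing more can be done
None
the job is handed in; nothing more can be done
```

I tightened the chuck in the stand, seated the toolholder in the spindle, twisted it clockwise to the stop and handed in while still gripping it. The clock stood at about 16.5 s, and the hand-in gave no verdict.

- **Chuck:** I turned the sleeve about 1.65 rad in total. It slipped against its stop at the end. After I let go and gripped it again, it resisted at once with 0.75 to 0.9 N m, so I take it as fully tight. I had no direct reading of the jaw force or the sleeve angle.
- **Spindle:** the tail and lugs went in without side contact, and I felt the ejector spring. The flange then sat on the face: the height stayed at 0.0573 m while I pushed with about 19 N.
- **Twist:** the hand turned about 1.48 rad. The torque rose from 0.28 to 0.79 N m over the last 0.1 rad, well above what the cam spring can give, so the ring is at its stop.
- **Last look:** the scene picture shows the holder upright and flush, with the cutter in the chuck. The arm was at rest, and the bystanders in view looked to be where they started.

**What disagreed:** the hexagon's flats lined up with the fingers at about −0.56 rad. From the picture I expected about −0.475 at most, even with the keyway play. I used the angle found by gripping. There was also about 6 to 8 N of sideways force on the wrist at the end.

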